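# Shut the clothespin box past its spring catch

## Task

Shut the clothespin box on the shelf: with a fingertip press the green spring bar down and keep it down while you push the blue cover, from behind its raised lip, over the steel catch pin, then push it on until it is fully home and the pin springs up behind it. Only press and push: do not pinch the lip or press on its sloping front, do not move the clothespins in the box or any of the other loose things, and finish clear of everything.

Things in the scene. Friction and masses are not known exactly. Their poses are not given: they have to be found in the camera images.
- pinbox: White clothespin box fixed on the plank shelf, 263 mm long (y), 58 mm high. Origin: on its underside, level with the catch pin along y. z up; x to the back guide (x 42-56 mm), away from the green bar; the cover shuts towards -y. Open box: y -118 to -9 mm; parking rails: y 8 to 145 mm. Front wall's outer face x = -50, top z = 44 mm; before it only the green bar and its 20 mm high housing.
- bar_top (a point): Green thumb bar of the spring plunger, 36 (x) by 120 (y) by 6 mm, along the robot-side front of the box. This point: centre of its top face, at (-74, 48, 44) mm in the box's frame when up. It moves straight down, with the catch pin, wherever along it is pressed; a fingertip may slide along it.
- plunger (a joint): How far the spring plunger (green bar and steel pin as one) is pressed down, m: 0 = up (it springs back), 0.012 = fully down. About 3 N starts it, 6.5 N holds it fully down. The cover passes over the pin only when it is more than 0.007 down; once over it, the cover itself keeps it down until its rear edge has passed.
- pin_top (a point): Top of the steel catch pin, which stands in the cover's path: 14 mm (x) by 10 mm (y), at (-38, 0, 53) mm in the box's frame when up, 2 mm above the cover's top face. Moves down with the green bar.
- cover (a joint): Travel of the blue cover, m: 0 = fully open, 0.149 = shut against the end stop. Slides along the box's -y only; friction about 1.5 N. Plate 96 (x) by 100 (y) by 5 mm, underside 46 mm over the box's origin; leading edge at y = 40 mm minus travel, rear edge 100 mm behind. Meets the raised pin at 0.035; past 0.145 the pin springs up behind it and locks it. Starts at 0 to 0.025.
- push_face (a point): Where to push: point on the upright rear (+y) face of the cover's raised lip, over the green bar's middle line; in the box's frame at (-74, 64 minus travel, 61) mm. The lip is 4 mm thick and runs across the cover and on over the green bar (x = -92 to 40 mm), from 46 to 76 mm above the box's origin, clearing the raised bar's top by 2 mm.
- slope (a point): Middle of the sloping front face of the cover's lip, which rises from the cover's leading edge to the lip's top over the 20 mm on the -y side of the lip, x = -92 to 40 mm of the box's frame; not to be pressed or pinched.
- shelf: Wooden plank shelf, fixed, 200 mm (x) by 900 mm (y), top 60 mm above the counter, with a metal spring clip on its front edge near its -y end. Origin under its centre on the counter.
- clothespin1: Red clothespin, 72 by 10 by 12 mm, lying in the open box (floor 6 mm above the box's origin). Origin: centre of its underside. Stays where it is.
- clothespin2: Red clothespin like the first, in the box.
- clothespin3: Red clothespin like the first, in the box.
- jar: Clear plastic jar with white flip-top lid, 68 mm wide, 108 mm high, loose on one end of the shelf. Origin: centre of its underside.
- dish: Terracotta dish, 100 mm wide, 28 mm high, loose on the other end of the shelf. Origin: centre of its underside.
- scraper: Yellow hard plastic scraper, 105 by 55 by 12 mm, loose on the shelf beside the box's parking end. Origin: centre of its underside.
- scrub_brush: Scrubbing brush, 140 by 60 by 43 mm, loose on the counter. Origin: centre of its underside.
- cup: Orange plastic cup, 80 mm wide, 85 mm high, loose on the counter. Origin: centre of its underside.

How it is judged:
By the outcome, as a careful person would: the job done as asked, in the order asked, and still so for the second after the job is handed in, with the robot touching nothing.
It also fails if it takes over 35 s, if anything falls off the work surface, if the arm or the gripper's body presses on something with over 40 N, if the wrist force passes 120 N, or if a joint passes its speed limit or range.

## Robot

A 6-joint arm with a two-finger parallel gripper is mounted at the origin on the work surface. World frame = base frame: x ahead of the robot, y to its left, z up, the work surface at z = 0. Lengths are in m, angles in degrees, forces in N, time in s.
With the tool pointing down it reaches from about 0.325 to 0.9 m from the base axis. Payload 3.5 kg.
Tool frame: the origin (TCP) lies at the very end of the fingers, on their centre line; the grasp point (between the pads) lies 19 mm behind it (ctrl.grip_point_offset is the distance from the TCP to the grasp point, in m); z points along the fingers, y is the direction in which the jaws open and shut (so a half turn about z gives the same grasp; the last joint's range is limited). The gripper opens to 85 mm and grips with 20 to 120 N. Pads are 22 mm wide; open, the fingers measure 114 mm over their backs; the gripper's body (76 mm by 85 mm) begins 54 mm behind the grasp point. The pads swing forward as they close: fully open they stand 13 mm farther back than shut.
Start: joints at [-77.544, 15.837, -1.513, 72.651, 0, 84.076], TCP at [0.197, -0.593, 0.231] pointing down, gripper open.
Joint ranges: [-178.77, 178.77], [-48.84, 107.48], [-61.69, 71.31], [-111.58, 123.2], [-90, 87.43], [-180, 180]. Speed limits (degrees/s): [147.25, 147.25, 180, 180, 180, 180].

## Interface

Orientations are given as [roll, pitch, yaw] about the fixed x, y, z axes, in that order (R = Rz(yaw) Ry(pitch) Rx(roll)).
In Python, from station import ctrl, viewer gives the robot as it stands.
- The arm moves only by the tool drive_tool, never from a script. Its argument "series" is a list of rows, each a list of 7 numbers: the turn, a rotation vector about the world's x, y, z normalised to -1 to 1, where 1 is 6 degrees, then the shift along the world's x, y, z normalised to -1 to 1, where 1 is 0.3 m, then the closure, from -1 (fully open) to 1 (shut). In form: [[wx, wy, wz, tx, ty, tz, grip], ...]. A call has 1 to 20 rows; each row shifts and turns the pose as measured when the row begins; what a row does not reach is not made up. A row lasts 1/12 s, in which the tool goes at most 41.7 mm and 7.16 degrees, less where a joint would pass 70% of its speed; a pose out of reach is approached as far as the arm can. A call with a number of a shift or a turn outside -1 to 1 is refused whole. A call with a gripper value outside its range is refused whole. The fingers move at their own pace and stop on an object; "grip_force" is the grip in N (left out, the last holds). Time passes only in rows, so rows that do not move let the fingers close. It gives the time, the measured TCP pose, the force and the opening at its end, in the units of the state.
- ctrl.read_state(): the state, without advancing time (a new reading comes with each control period).
- viewer.read_camera(name): name is "scene" or "side" or "wrist"; returns the picture (420x560x3 uint8, red, green, blue); there is no depth.
- viewer.calibration(name): a dict with "mtx" (3x3 intrinsics, pixels), "D" ([k1, k2, p1, p2, k3] as OpenCV has them; the pictures are not rectified), "cam_to_world" (4x4, takes a point from camera to world coordinates); the wrist camera has in their place "mount" (4x4, takes a point from camera to tool coordinates, whose origin is the TCP and whose axes are the flange's). Camera axes: x right, y down, z forward; pixel columns grow to the right and rows downward; lengths in m; the calibration is good to about 2 mm. A picture is of the moment at which its call begins: read the wrist's pose just before it. calibration takes no time and is no camera call.
- ctrl.job_done(): hands the job in, once; it reports no verdict.
The state is a dict: "time": time; "q": joint angles; "qd": joint speeds; "joint_efforts": joint torques, N m; "ee_pos": TCP position; "tcp_rot": TCP orientation; "force": force on the tool from outside, world axes, zero at the start; "torque": the same for the moment, N m; "grip_width": opening from 0.0 (shut) to 1.0 (fully open).
Only numpy, scipy, OpenCV 4.12 (cv2) and the standard library are available. Lean on these libraries where they do the work, as an engineer would, in place of code of your own. Each camera call takes 0.05 s, during which the arm holds its last target.

## Working session

There is one attempt and no reset: what is moved stays moved. The work goes in short steps, Python scripts to look and compute and a tool call to move; the robot and the scene stay as the last step left them, time stands still between calls to the robot, and variables do not carry over. Pictures are saved under pics/ and viewed, and the job is handed in when it is done.

Besides the shell and the picture viewer there is one more tool, called after "Request:" by a JSON object that holds its "fn" and its "kwargs", one argument or row to a line. drive_tool: Moves the arm, as the interface text tells. Its arguments: {"type":"object","properties":{"series":{"type":"array","items":{"type":"array","items":{"type":"number"}}},"grip_force":{"type":"number"}},"required":["series"]}

```bash
mkdir -p pics; ls; cat > h.py <<'E'
import numpy as np,cv2
from station import ctrl,viewer
def save(n,f):
    im=viewer.read_camera(n); cv2.imwrite('pics/'+f,im[:,:,::-1]); return im
def ray(n,uv,T=None):
    c=viewer.calibration(n); p=cv2.undistortPoints(np.array([[uv]],float),c['mtx'],np.array(c['D'],float))[0,0]
    if T is None: T=np.array(c['cam_to_world'])
    d=T[:3,:3]@np.array([p[0],p[1],1.]); return T[:3,3],d/np.linalg.norm(d)
def onz(n,uv,z,T=None):
    o,d=ray(n,uv,T); return o+d*(z-o[2])/d[2]
def proj(n,P):
    c=viewer.calibration(n); T=np.linalg.inv(np.array(c['cam_to_world']))
    r,_=cv2.Rodrigues(T[:3,:3]); return cv2.projectPoints(np.array(P,float).reshape(-1,3),r,T[:3,3],c['mtx'],np.array(c['D'],float))[0][:,0]
E
python3 - <<'E'
from h import *
print(ctrl.read_state())
for n in['scene','side']: save(n,n+'0.png'); print(n,viewer.calibration(n))
print(viewer.calibration('wrist'))
E
```

```text
pics
{'time': 0.0, 'q': array([-7.75443906e+01,  1.58801678e+01, -1.59807331e+00,  7.26508152e+01,
        1.97740435e-03,  8.40776484e+01]), 'qd': array([ 0.01215359,  0.03136581, -0.08207615,  0.01446541,  0.09658606,
       -0.04651648]), 'joint_efforts': array([-7.53332224e-04, -4.45504653e+01,  2.95205480e+01,  1.64111587e-02,
       -5.21639811e-05, -2.74102277e-06]), 'ee_pos': array([ 0.19690464, -0.59235098,  0.23013711]), 'tcp_rot': array([-1.79871837e+02, -1.52829345e-02,  1.83779417e+01]), 'force': array([-0.2343602 , -0.031801  ,  0.33426826]), 'torque': array([0.01439079, 0.04360406, 0.01587924]), 'grip_width': 1.001870793101162}
scene {'mtx': array([[400.20752989,   0.        , 284.23857447],
       [  0.        , 400.20752989, 207.51225078],
       [  0.        ,   0.        ,   1.        ]]), 'D': array([-0.10309847,  0.        ,  0.        ,  0.        ,  0.        ]), 'cam_to_world': array([[ 0.19074933,  0.64407747, -0.74079613,  1.29954635],
       [ 0.98158261, -0.11707524,  0.15096016, -0.12609011],
       [ 0.01050115, -0.75594815, -0.65454726,  0.79739809],
  
[... 457 characters left out ...]
756, -0.66023424, -0.75098902,  0.99733243],
       [ 0.        ,  0.        ,  0.        ,  1.        ]])}
{'mtx': array([[309.14999074,   0.        , 274.14836307],
       [  0.        , 309.14999074, 208.45007634],
       [  0.        ,   0.        ,   1.        ]]), 'D': array([-0.00432426,  0.        ,  0.        ,  0.        ,  0.        ]), 'mount': array([[ 9.05369828e-05, -9.63986079e-01, -2.65952688e-01,
         6.70384251e-02],
       [ 9.99999986e-01,  1.24772090e-04, -1.11830326e-04,
         8.46852080e-04],
       [ 1.40986350e-04, -2.65952674e-01,  9.63986076e-01,
        -1.42907571e-01],
       [ 0.00000000e+00,  0.00000000e+00,  0.00000000e+00,
         1.00000000e+00]])}
```

View pics/scene0.png

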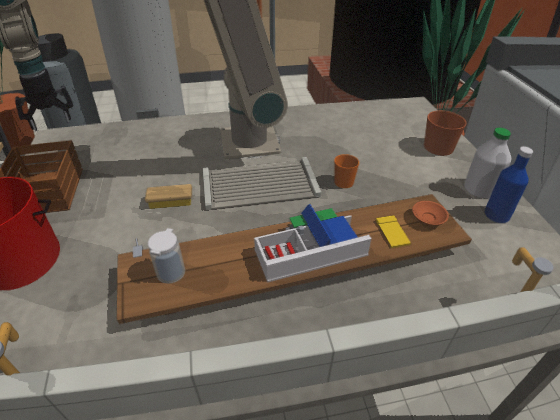

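View pics/side0.png

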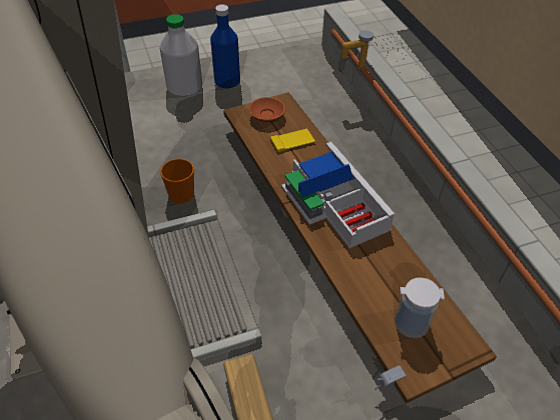

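The scene view shows the box around (310,245), with the cover parked on the right half. In the side view the box is around (340,195), with the green bar at (305,188).

```bash
python3 - <<'E'
import cv2
a=cv2.imread('pics/scene0.png')[190:290,235:385]; cv2.imwrite('pics/scene0z.png',cv2.resize(a,None,fx=5,fy=5,interpolation=cv2.INTER_CUBIC))
a=cv2.imread('pics/side0.png')[135:255,270:410]; cv2.imwrite('pics/side0z.png',cv2.resize(a,None,fx=5,fy=5,interpolation=cv2.INTER_CUBIC))
E
```

```text
(no output)
```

View pics/scene0z.png

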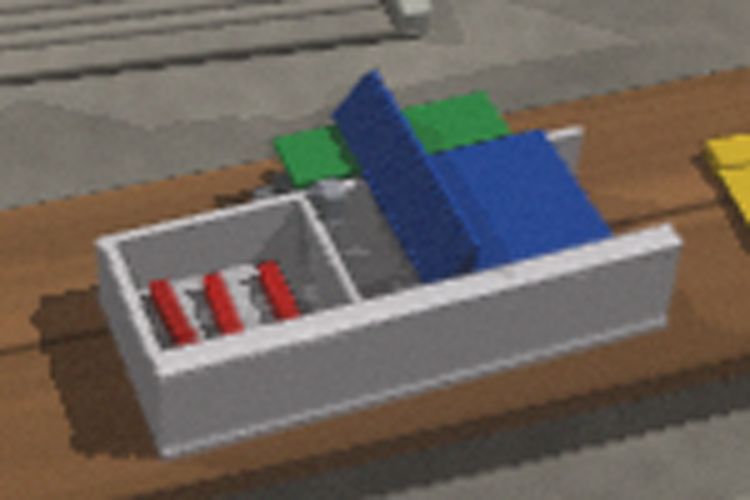

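View pics/side0z.png

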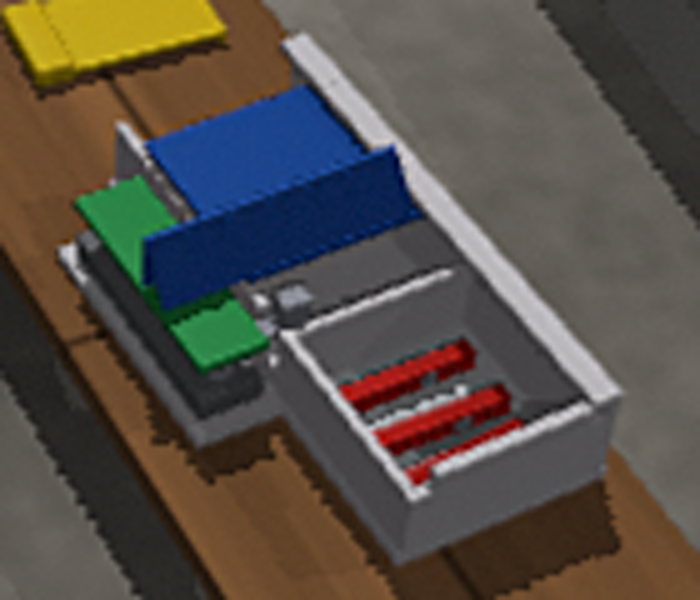

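```bash
python3 - <<'E'
from h import *
S=lambda u,v:(u/5+270-.4,v/5+135-.4)
C=lambda u,v:(u/5+235-.4,v/5+190-.4)
for k,z,L in [('side',.104,[('bar far-l',S(75,203)),('bar far-r',S(138,178)),('near-r',S(268,340)),('near-l',S(207,370))]),
 ('side',.118,[('guide far in',S(283,42)),('guide far out',S(302,33)),('near out',S(620,395)),('near in',S(598,405))]),
 ('side',.136,[('lip top l',S(148,238)),('lip top r',S(395,148))])]:
  for n,p in L: print(k,n,onz(k,p,z).round(4))
for k,z,L in [('scene',.104,[('bar near-l',C(275,137)),('far l',C(485,92)),('near r',C(300,187))]),
 ('scene',.118,[('guide near out',C(160,372)),('guide far out',C(683,240)),('far in',C(668,226)) ]),
 ('scene',.06,[('bot near',C(165,455)),('bot far',C(665,325))]),
 ('scene',.136,[('lip top l',C(375,70)),('lip r',C(478,243))])]:
  for n,p in L: print(k,n,onz(k,p,z).round(4))
E
```

```text
side bar far-l [0.5385 0.1523 0.104 ]
side bar far-r [0.5721 0.1583 0.104 ]
side near-r [0.59   0.0429 0.104 ]
side near-l [0.5577 0.0352 0.104 ]
side guide far in [0.6667 0.2101 0.118 ]
side guide far out [0.678  0.2132 0.118 ]
side near out [ 0.715  -0.0482  0.118 ]
side near in [ 0.7034 -0.0502  0.118 ]
side lip top l [0.55   0.0907 0.136 ]
side lip top r [0.6776 0.1076 0.136 ]
scene bar near-l [0.5539 0.0403 0.104 ]
scene far l [0.5392 0.1571 0.104 ]
scene near r [0.5927 0.0452 0.104 ]
scene guide near out [ 0.7127 -0.0449  0.118 ]
scene guide far out [0.6766 0.2154 0.118 ]
scene far in [0.6662 0.2115 0.118 ]
scene bot near [ 0.7135 -0.0438  0.06  ]
scene bot far [0.6787 0.2147 0.06  ]
scene lip top l [0.5476 0.0932 0.136 ]
scene lip r [0.6772 0.1109 0.136 ]
```

Both views agree: the box's yaw is 8.0°, its origin is (0.642, 0.063, 0.06), and the guide measures 263–264 mm against 263 given. The lip is at box y≈42, so travel is about 0.018–0.02. I'm moving above the bar behind the lip and shutting the fingers on the way.

Request:
{"fn": "drive_tool", "kwargs": {
  "series": [
    [0,0,-0.09,0.06,0.12,0,1],
    [0,0,-0.09,0.06,0.12,0,1],
    [0,0,-0.09,0.06,0.12,0,1],
    [0,0,-0.09,0.06,0.12,0,1],
    [0,0,-0.09,0.06,0.12,0,1],
    [0,0,-0.09,0.06,0.12,0,1],
    [0,0,-0.09,0.06,0.12,0,1],
    [0,0,-0.09,0.06,0.12,0,1],
    [0,0,-0.09,0.06,0.12,0,1],
    [0,0,-0.09,0.06,0.12,0,1],
    [0,0,-0.09,0.06,0.12,0,1],
    [0,0,-0.09,0.06,0.12,0,1],
    [0,0,-0.09,0.06,0.12,0,1],
    [0,0,-0.09,0.06,0.12,0,1],
    [0,0,-0.09,0.06,0.12,0,1],
    [0,0,-0.09,0.06,0.12,0,1],
    [0,0,-0.09,0.06,0.12,0,1],
    [0,0,-0.09,0.06,0.12,0,1],
    [0,0,0,0,0,0,1],
    [0,0,0,0,0,0,1]
  ],
  "grip_force": 40
}}

```text
time: 1.77
ee_pos: [0.5192, 0.084, 0.2207]
tcp_rot: [-179.5, 0.2, 7.9]
force: [-0.6, 0.9, -1.1]
grip_width: 0.001
```

```bash
cat >> h.py <<'E'
O=np.array([.642,.063,.06]);a=np.radians(8.0);X=np.array([np.cos(a),np.sin(a),0]);Y=np.array([-np.sin(a),np.cos(a),0])
def box(p): d=np.array(p)-O; return (1e3*np.array([d@X,d@Y,d[2]])).round(1)
def st():
    s=ctrl.read_state(); print(round(s['time'],2),s['ee_pos'].round(4),s['tcp_rot'].round(2),'F',s['force'].round(1),'g',round(s['grip_width'],2),'box',box(s['ee_pos'])); return s
E
python3 -c "
from h import *
st(); save('wrist','w1.png')"
```

```text
1.77 [0.5192 0.084  0.2207] [-179.53    0.2     7.86] F [-0.6  0.9 -1.1] g 0.0 box [-118.7   37.9  160.7]
```

View pics/w1.png

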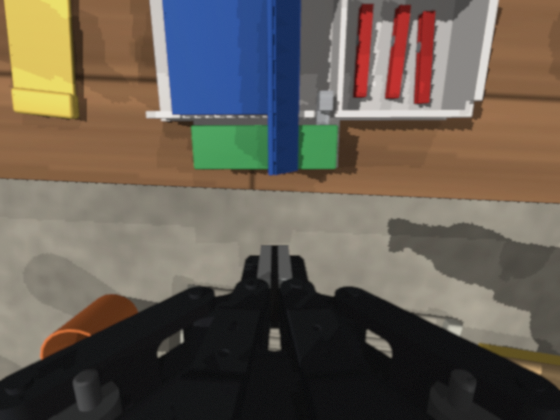

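The wrist view shows the bar at u 193–338, v 124–170, the lip crossing it at u≈268–300, and the shut fingertips at (275,265). I'm refining the bar and lip positions from this.

```bash
python3 - <<'E'
from h import *
from scipy.spatial.transform import Rotation as R
im=cv2.imread('pics/w1.png'); a=im[80:190,180:360]; cv2.imwrite('pics/w1z.png',cv2.resize(a,None,fx=4,fy=4,interpolation=cv2.INTER_CUBIC))
s=st();T=np.eye(4);T[:3,:3]=R.from_euler('xyz',s['tcp_rot'],degrees=True).as_matrix();T[:3,3]=s['ee_pos'];T=T@viewer.calibration('wrist')['mount']
hsv=cv2.cvtColor(im,cv2.COLOR_BGR2HSV)
g=cv2.inRange(hsv,(45,100,40),(80,255,255)); v,u=np.nonzero(g); print(u.min(),u.max(),v.min(),v.max())
for p in [(193,125),(338.5,123),(337.5,169),(194,171)]: print('bar',box(onz('wrist',p,.104,T)))
b=cv2.inRange(hsv,(105,100,20),(130,255,255))
for r in (130,150,165,170): c=np.nonzero(b[r])[0]; print(r,c.min(),c.max(),[box(onz('wrist',(x,r),z,T)) for x in(c.min(),c.max()) for z in (.136,.106)])
E
```

```text
1.82 [0.5192 0.0837 0.2207] [-1.7947e+02  1.7000e-01  7.8100e+00] F [ 0.3 -0.5  0.1] g -0.0 box [-118.7   37.6  160.7]
191 337 125 169
bar [-53.  103.6  44. ]
bar [-51.9 -14.3  44. ]
bar [-89.1 -15.4  44. ]
bar [-90.6 105.5  44. ]
130 269 297 [array([-56.4,  41. ,  76. ]), array([-57.1,  41.8,  46. ]), array([-56.5,  21.1,  76. ]), array([-57.2,  19.2,  46. ])]
150 269 296 [array([-70.5,  41.1,  76. ]), array([-73.1,  41.9,  46. ]), array([-70.6,  21.6,  76. ]), array([-73.1,  19.8,  46. ])]
165 269 296 [array([-81.4,  41.2,  76. ]), array([-85.4,  42. ,  46. ]), array([-81.4,  21.4,  76. ]), array([-85.4,  19.6,  46. ])]
170 268 296 [array([-85.1,  42. ,  76. ]), array([-89.6,  42.9,  46. ]), array([-85.1,  21.3,  76. ]), array([-89.6,  19.5,  46. ])]
```

View pics/w1z.png

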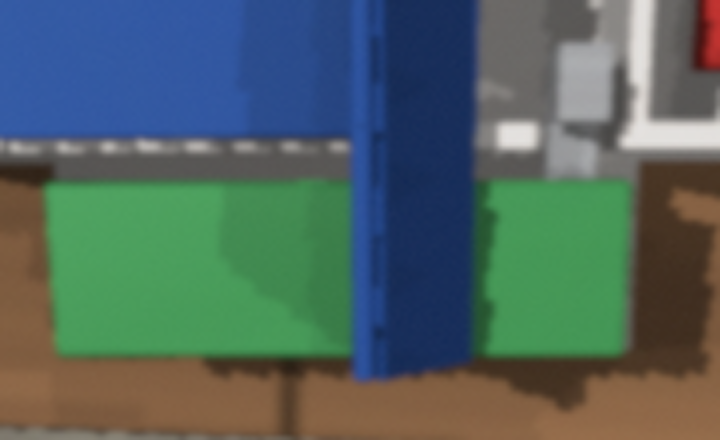

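The bar and lip in the wrist view sit about 2 mm in x and 3 mm in y from my guide-based frame. The side view agrees with that shift, so I'm using bar x≈-72 and lip rear y≈41.5 in my frame. Moving above the bar now.

Request:
{"fn": "drive_tool", "kwargs": {
  "series": [
    [0,0,0,0.07,0.07,0,1],
    [0,0,0,0.07,0.07,0,1],
    [-0.08,0,0,0,0,-0.08,1],
    [0,0,0,0,0,-0.08,1],
    [0,0,0,0,0,-0.08,1],
    [0,0,0,0,0,-0.04,1],
    [0,0,0,0,0,0,1],
    [0,0,0,0,0,0,1]
  ]
}}

```text
time: 2.48
ee_pos: [0.5592, 0.1163, 0.1335]
tcp_rot: [179.9, 0.4, 7.0]
force: [-0.4, 0.6, 1.4]
grip_width: 0.002
```

```bash
python3 -c "
from h import *
st(); im=save('side','s2.png'); cv2.imwrite('pics/s2z.png',cv2.resize(im[80:255,250:430,::-1],None,fx=4,fy=3.4,interpolation=cv2.INTER_CUBIC))"
```

```text
2.48 [0.5592 0.1163 0.1335] [179.88   0.4    7.02] F [-0.4  0.6  1.4] g 0.0 box [-74.5  64.3  73.5]
```

View pics/s2z.png

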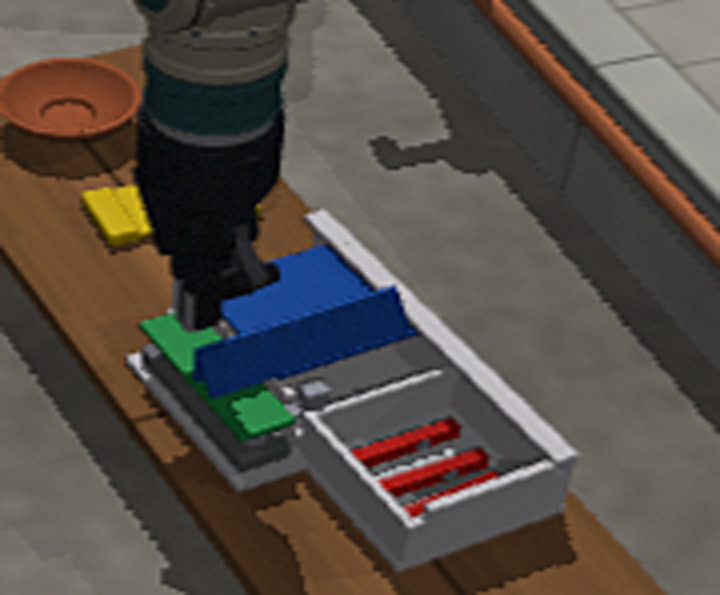

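The fingertip is over the bar behind the lip and clear of both. Shifting slightly back and descending in small steps.

Request:
{"fn": "drive_tool", "kwargs": {
  "series": [
    [0,0,0.1,0.006,0.021,0,1],
    [0,0,0.05,0,0,-0.04,1],
    [0,0,0,0,0,-0.04,1],
    [0,0,0,0,0,-0.015,1],
    [0,0,0,0,0,0,1]
  ]
}}

```text
time: 2.95
ee_pos: [0.5644, 0.1218, 0.1074]
tcp_rot: [179.9, -0.1, 7.9]
force: [-0.7, 0.3, 0.5]
grip_width: 0.002
```

```bash
python3 -c "
from h import *
st()"
```

```text
2.95 [0.5644 0.1218 0.1074] [ 1.7986e+02 -9.0000e-02  7.8700e+00] F [-0.7  0.3  0.5] g 0.0 box [-68.7  69.   47.4]
```

Request:
{"fn": "drive_tool", "kwargs": {
  "series": [
    [0,0,0,-0.01,0,-0.01,1],
    [0,0,0,0,0,-0.01,1],
    [0,0,0,0,0,-0.01,1],
    [0,0,0,0,0,0,1]
  ]
}}

```text
time: 3.28
ee_pos: [0.5615, 0.122, 0.0985]
tcp_rot: [179.8, -0.1, 7.9]
force: [-0.5, -0.8, 3.4]
grip_width: -0.004
```

```bash
python3 -c "
from h import *
st()"
```

```text
3.28 [0.5615 0.122  0.0985] [ 1.7983e+02 -1.3000e-01  7.9000e+00] F [-0.5 -0.8  3.4] g -0.0 box [-71.6  69.6  38.5]
```

Request:
{"fn": "drive_tool", "kwargs": {
  "series": [
    [0,0,0,0,0,-0.01,1],
    [0,0,0,0,0,-0.007,1],
    [0,0,0,0,0,0,1],
    [0,0,0,0,0,0,1]
  ]
}}

```text
time: 3.62
ee_pos: [0.5616, 0.122, 0.0947]
tcp_rot: [179.8, -0.2, 7.9]
force: [-2.7, -0.1, 4.8]
grip_width: 0.001
```

```bash
python3 -c "
from h import *
st()
im=save('side','s3.png'); cv2.imwrite('pics/s3z.png',cv2.resize(im[130:255,270:400,::-1],None,fx=5,fy=4.7,interpolation=cv2.INTER_CUBIC))"
```

```text
3.62 [0.5616 0.122  0.0947] [179.81  -0.18   7.91] F [-2.7 -0.1  4.8] g 0.0 box [-71.4  69.6  34.7]
```

View pics/s3z.png

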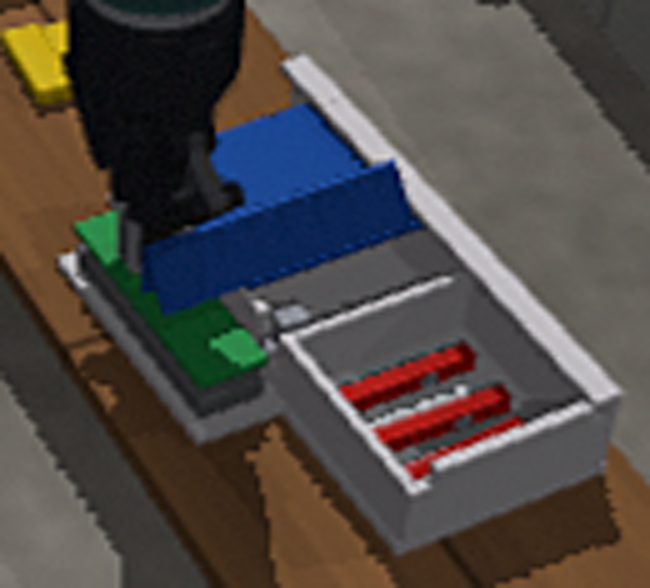

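The bar is visibly pressed, about 9.5 mm by TCP height, and the pin is lower. Pressing slightly further, then starting to slide towards the lip.

Request:
{"fn": "drive_tool", "kwargs": {
  "series": [
    [0,0,0,0,0,-0.005,1],
    [0,0,0,0.003,-0.02,-0.001,1],
    [0,0,0,0.003,-0.02,-0.001,1],
    [0,0,0,0.003,-0.02,-0.001,1],
    [0,0,0,0,0,0,1]
  ]
}}

```text
time: 4.08
ee_pos: [0.5654, 0.1085, 0.0948]
tcp_rot: [-179.5, -0.4, 8.1]
force: [-2.2, -1.6, 5.5]
grip_width: 0.001
```

```bash
python3 -c "
from h import *
st()"
```

```text
4.08 [0.5654 0.1085 0.0948] [-179.47   -0.42    8.13] F [-2.2 -1.6  5.5] g 0.0 box [-69.6  55.7  34.8]
```

Request:
{"fn": "drive_tool", "kwargs": {
  "series": [
    [-0.05,0,0,-0.001,-0.01,-0.006,1],
    [0,0,0,0.001,-0.015,-0.002,1],
    [0,0,0,0.001,-0.015,-0.002,1],
    [0,0,0,0.001,-0.015,-0.002,1],
    [0,0,0,0,0,0,1]
  ]
}}

```text
time: 4.5
ee_pos: [0.5681, 0.0974, 0.0956]
tcp_rot: [-178.8, -0.8, 8.3]
force: [-3.1, -2.3, 4.6]
grip_width: 0.001
```

```bash
python3 -c "
from h import *
st()
im=save('side','s4.png'); cv2.imwrite('pics/s4z.png',cv2.resize(im[130:255,270:400,::-1],None,fx=5,fy=4.7,interpolation=cv2.INTER_CUBIC))"
```

```text
4.5 [0.5681 0.0974 0.0956] [-178.84   -0.8     8.31] F [-3.1 -2.3  4.6] g 0.0 box [-68.4  44.4  35.6]
```

View pics/s4z.png

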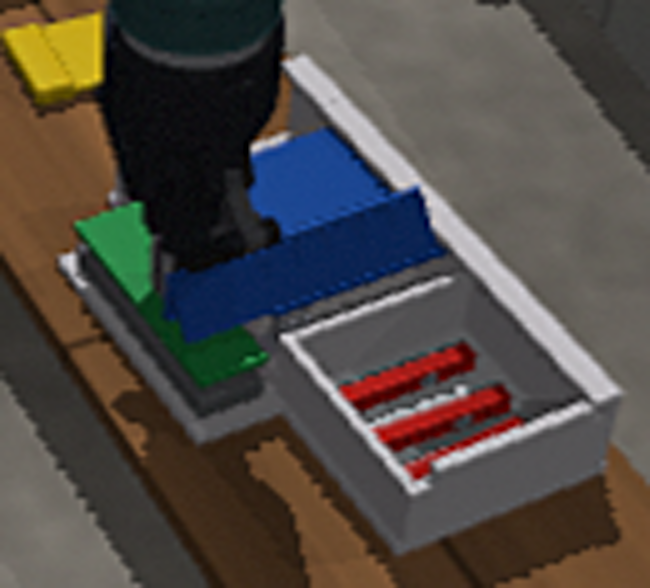

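The cover has moved and the lip rear is at about y 30 in my frame, so the leading edge is just before the pin. The tip rose to about 8.4 mm pressed and x drifted by 3 mm. I'm pressing deeper and correcting the tilt before crossing.

Request:
{"fn": "drive_tool", "kwargs": {
  "series": [
    [-0.19,0.1,0,-0.008,0,-0.012,1],
    [0,0,0,0,0,-0.006,1],
    [0,0,0,0,0,-0.004,1]
  ]
}}

```text
time: 4.8
ee_pos: [0.568, 0.0972, 0.0942]
tcp_rot: [-179.9, -0.3, 8.3]
force: [-5.1, -0.1, 9.2]
grip_width: -0.002
```

```bash
python3 -c "
from h import *
st()"
```

```text
4.8 [0.568  0.0972 0.0942] [-179.95   -0.3     8.26] F [-5.1 -0.1  9.2] g -0.0 box [-68.5  44.2  34.2]
```

Request:
{"fn": "drive_tool", "kwargs": {
  "series": [
    [0,0,0,-0.014,0,-0.003,1],
    [0,0,0,-0.006,0,-0.003,1]
  ]
}}

```text
time: 4.97
ee_pos: [0.567, 0.0971, 0.0956]
tcp_rot: [180.0, -0.9, 8.3]
force: [-1.9, 0.9, 4.5]
grip_width: -0.002
```

```bash
python3 -c "
from h import *
st();save('wrist','w5.png')"
```

```text
4.97 [0.567  0.0971 0.0956] [179.98  -0.9    8.25] F [-1.9  0.9  4.5] g -0.0 box [-69.5  44.2  35.6]
```

View pics/w5.png

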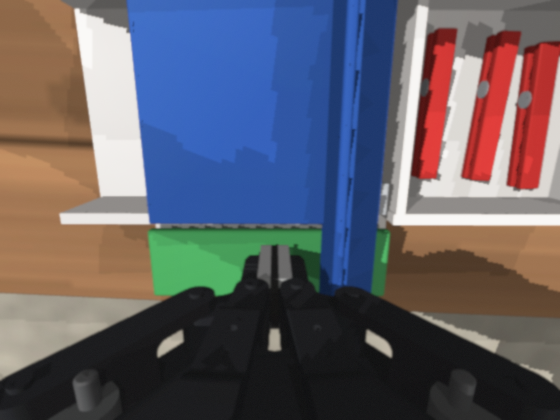

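Request:
{"fn": "drive_tool", "kwargs": {
  "series": [
    [0,0.12,0,0,0,-0.01,1],
    [0,0,0,0,0,-0.01,1],
    [0,0,0,0,0,-0.01,1]
  ]
}}

```text
time: 5.27
ee_pos: [0.567, 0.0971, 0.0935]
tcp_rot: [-179.9, -0.2, 8.2]
force: [-11.2, 1.1, 25.2]
grip_width: 0.0
```

```bash
python3 -c "
from h import *
st()"
```

```text
5.27 [0.567  0.0971 0.0935] [-179.92   -0.19    8.2 ] F [-11.2   1.1  25.2] g 0.0 box [-69.5  44.2  33.5]
```

25 N at z 0.0935 is the hard stop, so fully down is about 0.094–0.0945 and 0.0956 is still more than 10 mm down. Easing off and pushing over the pin with a light downward bias.

Request:
{"fn": "drive_tool", "kwargs": {
  "series": [
    [0,0,0,0,-0.005,0.002,1],
    [-0.03,0.03,0,0,-0.02,-0.004,1],
    [-0.03,0.03,0,0,-0.02,-0.004,1],
    [-0.03,0.03,0,0,-0.02,-0.004,1]
  ]
}}

```text
time: 5.6
ee_pos: [0.5694, 0.0834, 0.096]
tcp_rot: [-179.6, -0.0, 8.4]
force: [-3.1, 5.3, 10.6]
grip_width: 0.002
```

```bash
python3 -c "
from h import *
st()"
```

```text
5.6 [0.5694 0.0834 0.096 ] [-1.7961e+02 -2.0000e-02  8.4400e+00] F [-3.1  5.3 10.6] g 0.0 box [-69.1  30.3  36. ]
```

Request:
{"fn": "drive_tool", "kwargs": {
  "series": [
    [-0.05,0,0,0,-0.02,-0.006,1],
    [-0.03,0,0,0,-0.02,-0.005,1],
    [-0.03,0,0,0.001,-0.02,-0.005,1],
    [0,0,0,0,0,-0.003,1]
  ]
}}

```text
time: 5.93
ee_pos: [0.5716, 0.0691, 0.096]
tcp_rot: [-179.6, -0.2, 8.6]
force: [-4.5, -2.7, 7.1]
grip_width: 0.0
```

```bash
python3 -c "
from h import *
st()
im=save('side','s6.png'); cv2.imwrite('pics/s6z.png',cv2.resize(im[130:255,270:400,::-1],None,fx=5,fy=4.7,interpolation=cv2.INTER_CUBIC))"
```

```text
5.93 [0.5716 0.0691 0.096 ] [-179.65   -0.24    8.58] F [-4.5 -2.7  7.1] g 0.0 box [-68.8  15.9  36. ]
```

View pics/s6z.png

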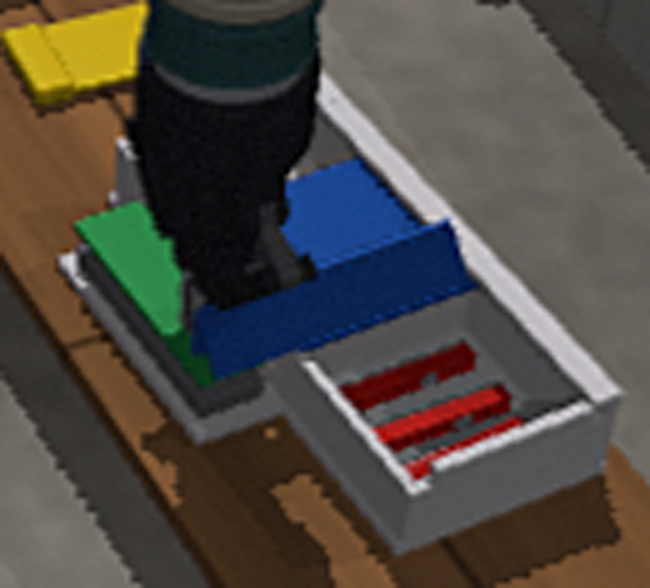

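The cover is past the pin, with its lip over the partition and the pin hidden under the plate. I'm lifting the tip off the bar to mid-lip height and continuing to push.

Request:
{"fn": "drive_tool", "kwargs": {
  "series": [
    [-0.06,0,-0.06,-0.004,0,0.04,1],
    [0,0,0,0,0,0.03,1],
    [0,0,0,0,0,0,1]
  ]
}}

```text
time: 6.23
ee_pos: [0.5702, 0.0682, 0.1162]
tcp_rot: [179.9, -0.1, 8.2]
force: [0.6, -0.2, 0.1]
grip_width: 0.001
```

```bash
python3 -c "
from h import *
st()"
```

```text
6.23 [0.5702 0.0682 0.1162] [ 1.7992e+02 -1.1000e-01  8.1800e+00] F [ 0.6 -0.2  0.1] g 0.0 box [-70.3  15.1  56.2]
```

Request:
{"fn": "drive_tool", "kwargs": {
  "series": [
    [0,0,0,0.003,-0.03,0,1],
    [0,0,0,0.004,-0.03,0,1],
    [0,0,0,0.004,-0.03,0,1],
    [0,0,0,0.004,-0.03,0,1],
    [0,0,0,0.004,-0.03,0,1],
    [0,0,0,0.003,-0.02,0,1],
    [0,0,0,0,0,0,1]
  ]
}}

```text
time: 6.82
ee_pos: [0.5773, 0.0161, 0.1156]
tcp_rot: [-179.4, -0.2, 8.3]
force: [-1.4, 3.7, 3.8]
grip_width: 0.001
```

```bash
python3 -c "
from h import *
st()
im=save('side','s7.png'); cv2.imwrite('pics/s7z.png',cv2.resize(im[130:255,270:400,::-1],None,fx=5,fy=4.7,interpolation=cv2.INTER_CUBIC))"
```

```text
6.82 [0.5773 0.0161 0.1156] [-1.7941e+02 -1.7000e-01  8.3300e+00] F [-1.4  3.7  3.8] g 0.0 box [-70.6 -37.5  55.6]
```

View pics/s7z.png

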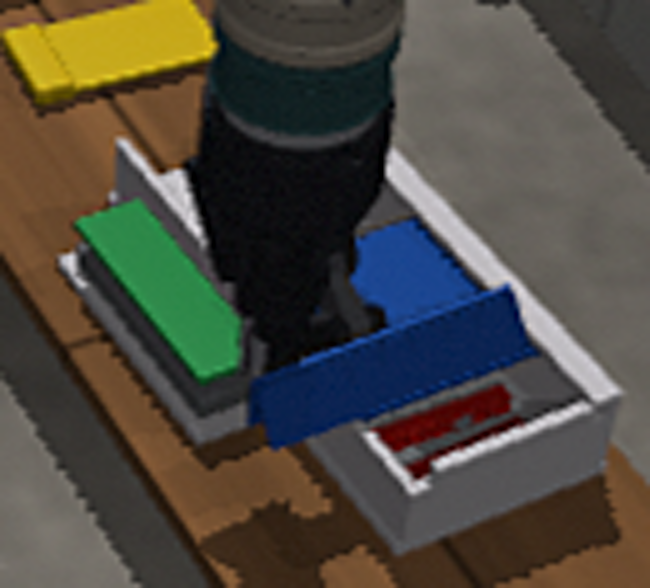

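The cover is sliding on well, at about 0.113. Continuing, slower near the stop.

Request:
{"fn": "drive_tool", "kwargs": {
  "series": [
    [-0.04,0,0,0.003,-0.025,0,1],
    [-0.04,0,0,0.003,-0.025,0,1],
    [0,0,0,0.003,-0.025,0,1],
    [0,0,0,0.002,-0.018,0,1],
    [0,0,0,0.002,-0.015,0,1],
    [0,0,0,0,0,0,1]
  ]
}}

```text
time: 7.37
ee_pos: [0.5819, -0.0184, 0.115]
tcp_rot: [-180.0, -0.1, 8.4]
force: [0.5, 2.1, 0.6]
grip_width: 0.003
```

```bash
python3 -c "
from h import *
st()"
```

```text
7.37 [ 0.5819 -0.0184  0.115 ] [-1.7996e+02 -1.4000e-01  8.3800e+00] F [0.5 2.1 0.6] g 0.0 box [-70.9 -72.2  55. ]
```

Request:
{"fn": "drive_tool", "kwargs": {
  "series": [
    [0,0,0,0.001,-0.01,0,1],
    [0,0,0,0.001,-0.01,0,1],
    [0,0,0,0.001,-0.01,0,1]
  ]
}}

```text
time: 7.62
ee_pos: [0.5818, -0.0185, 0.1152]
tcp_rot: [-178.6, -0.3, 8.6]
force: [-1.0, 11.3, 4.4]
grip_width: -0.002
```

```bash
python3 -c "
from h import *
st()
im=save('side','s8.png'); cv2.imwrite('pics/s8z.png',cv2.resize(im[130:255,270:400,::-1],None,fx=5,fy=4.7,interpolation=cv2.INTER_CUBIC))"
```

```text
7.62 [ 0.5818 -0.0185  0.1152] [-178.61   -0.29    8.62] F [-1.  11.3  4.4] g -0.0 box [-71.  -72.3  55.2]
```

View pics/s8z.png

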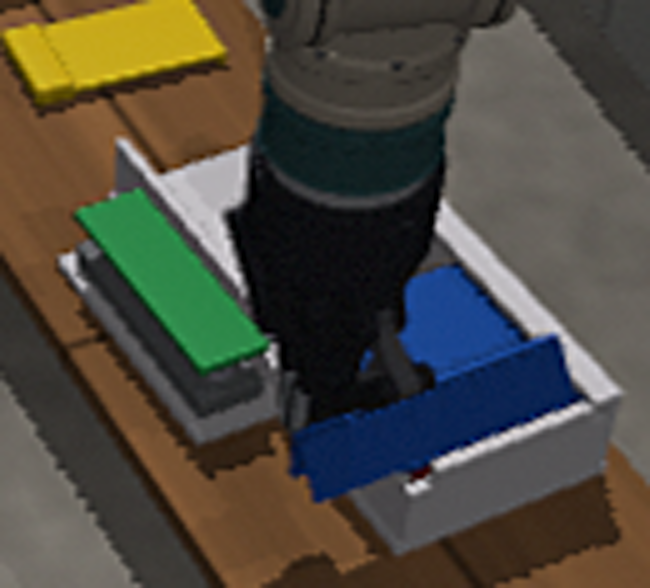

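The motion stopped at y −72.3 with 11 N, which matches the expected end-stop position. The green bar has sprung back up, its near corner at (268,340) as at the start. Backing off, then lifting and clearing away.

Request:
{"fn": "drive_tool", "kwargs": {
  "series": [
    [-0.2,0,0,-0.003,0.03,0,1],
    [0,0,0,0,0.01,0.04,1],
    [0,0,0,0,0,0.12,1],
    [0,0,0,0,0,0.12,1],
    [0,0,0,0,0,0.12,1],
    [0,0,0,-0.08,0,0.05,1],
    [0,0,0,-0.12,0,0,1],
    [0,0,0,-0.1,0,0,1],
    [0,0,0,0,0,0,1],
    [0,0,0,0,0,0,1]
  ]
}}

```text
time: 8.5
ee_pos: [0.4828, -0.0148, 0.2569]
tcp_rot: [179.1, 0.5, 8.5]
force: [-0.2, 0.6, 0.3]
grip_width: 0.003
```

```bash
python3 -c "
from h import *
st()
im=save('side','s9.png'); cv2.imwrite('pics/s9z.png',cv2.resize(im[130:255,270:400,::-1],None,fx=5,fy=4.7,interpolation=cv2.INTER_CUBIC))
im=save('scene','c9.png');save('wrist','w9.png')"
```

```text
8.5 [ 0.4828 -0.0148  0.2569] [179.08   0.55   8.48] F [-0.2  0.6  0.3] g 0.0 box [-168.4  -54.9  196.9]
```

View pics/s9z.png

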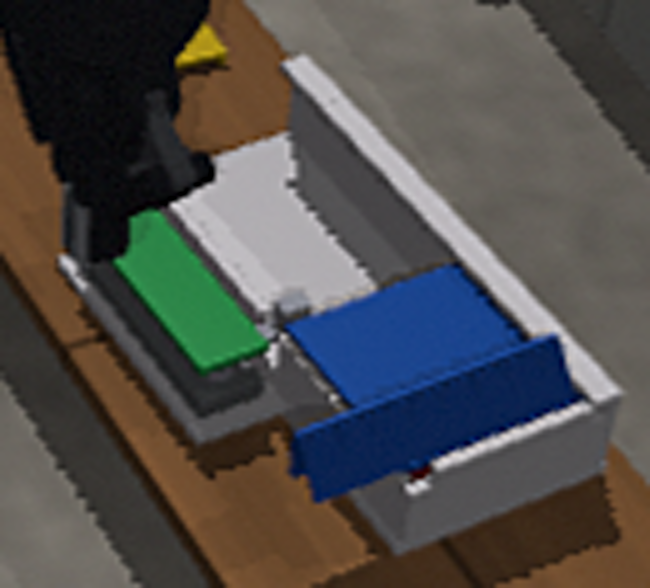

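View pics/c9.png

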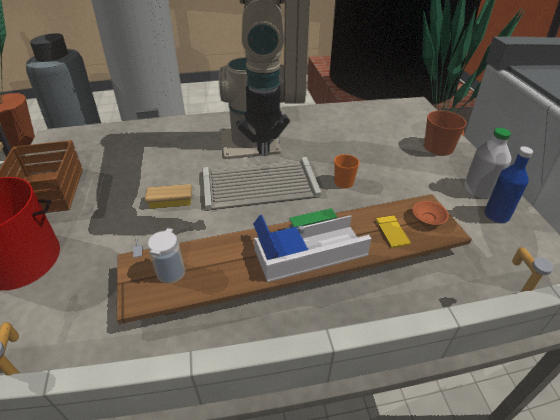

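View pics/w9.png

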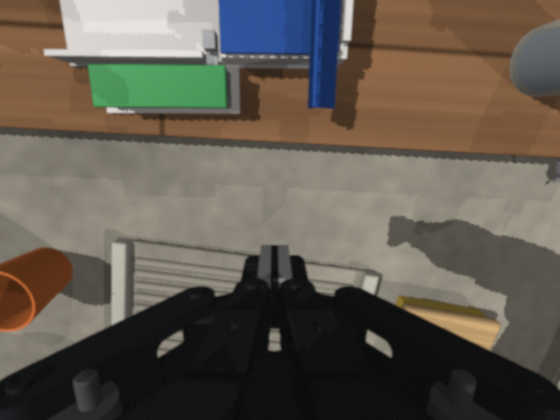

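The pin stands up just behind the cover's rear edge (side crop (292,302), wrist (208,45)) and the bar is up. The jar, dish, scraper, brush and cup are where they started, and the arm is clear. Handing in.

```bash
python3 -c "
from h import *
st(); print(ctrl.job_done())"
```

```text
8.65 [ 0.484  -0.0144  0.256 ] [179.17   0.6    8.5 ] F [-0.6  0.3  0.1] g 0.0 box [-167.2  -54.7  196. ]
the job is handed in; nothing more can be done
None
```

The clothespin box is shut and handed in after 8.65 s. With the fingers shut, I pressed the green bar down behind the lip, slid along it to push the cover over the pin, then lifted to mid-lip height and pushed it home.

**Last checks:**
- The cover stopped against about 11 N, at the lip position expected for full travel.
- In the side and wrist pictures the pin stands up just behind the cover's rear edge, and the bar is back up.
- The other loose things look unmoved by eye. The clothespins are hidden under the shut cover, so I could not check them at the end.
- The arm is clear of everything and the wrist force is about zero.

**Disagreements:**
- **Position:** the bar and lip measured about 2–3 mm away from where the guide edges put them. I worked from the bar and lip.
- **Press force:** the bar met its stop once at 25 N on the tool, because I pressed deeper than needed. That is below the 40 N and 120 N limits.

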